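# Switch the sweets diverter to its other tray

## Robot

A 6-joint arm with a two-finger parallel gripper is mounted at the origin on a cart in front of the work surface, level with it; the furniture and walls round the work are solid. World frame = base frame: x ahead of the robot, y to its left, z up, the work surface at z = 0. Lengths are in mm, angles in rad, forces in N, time in s.
With the tool pointing down it reaches from about 350 to 975 mm from the base axis. Payload 7.1 kg.
Tool frame: the origin (TCP) lies at the very end of the fingers, on their centre line; the grasp point (between the pads) lies ctrl.hold_point_z behind it (ctrl.hold_point_z is the distance from the TCP to the grasp point, in mm); z points along the fingers, y is the line along which they close (so a half turn about z gives the same grasp; the last joint's range is limited). The gripper opens to 88 mm and grips with 3 to 60 N. Pads are 20 mm wide; open, the fingers measure 115 mm over their backs; the gripper's body (75 mm by 178 mm) begins 61 mm behind the grasp point.
Start: joints at [-1.135, 0.423, 1.63, -0, 1.089, -0.019], TCP at [274.566, -561.443, 222.675] pointing down, gripper open.
Joint ranges: [-3, 3], [-0.9, 2.11], [0.09, 2.58], [-1.31, 4.45], [0.11, 2.69], [-2.54, 2.54]. Speed limits (rad/s): [2.39, 2.39, 3.01, 3.14, 3.14, 3.14].

## Interface

Orientations are given as a rotation vector (axis times angle).
In Python, from workcell import ctrl gives the robot as it stands. The module is installed in compiled form; this text tells all that it offers.
- The arm moves only by the shell command python3 -m creep 'ROWS'. ROWS is JSON, a list of rows, each an object with "translation": the shift along the tool's x, y, z in mm, a list of three; "angular": the turn, a rotation vector about the tool's x, y, z in rad, a list of three; "jaw": the opening, from 0 (shut) to 1 (fully open). A call has exactly 8 rows; each row is the pose to reach, as a shift and turn from the pose commanded when the call began, along the tool's axes at that moment; what a row does not reach only later rows make up. A row lasts 1/8 s, in which the tool goes at most 62.5 mm and 10.7 degrees, less where a joint would pass 70% of its speed; a pose out of reach is approached as far as the arm can. A call with a gripper value outside its range is refused whole. The fingers move at their own pace and stop on an object; the grip force is fixed at half the most. Time passes only in rows, so rows that repeat a pose let the fingers close, or fill a call up. It gives the time, the measured TCP pose, the force, the opening and the grip force at its end, in the units of the state.
- ctrl.get_obs(): the state, without advancing time (a new reading comes with each control period).
- ctrl.get_image(name): name is "scene" or "top"; returns the picture (420x560x3 uint8, red, green, blue); there is no depth.
- ctrl.camera_info(name): a dict with "camera_matrix" (3x3 intrinsics, pixels), "world_from_camera" (4x4, takes a point from camera to world coordinates). Camera axes: x right, y up, looking along -z (the intrinsics and any distortion apply to the point x, -y, -z); pixel columns grow to the right and rows downward; lengths in mm; the calibration is good to about 2 mm. A picture is of the moment at which its call begins. camera_info takes no time and is no camera call.
- ctrl.close_job(): hands the job in; it is judged then, once.
Trained networks look in the newest picture that a camera, given by its name, has taken for a name from the list of things; names that differ only in an ending like _2 or _b are one class to them, and where a whole thing is asked for, a point or a joint stands for the part that bears it (a point fixed in the world has none). Each returns a list of dicts, best first, with "score" (0 to 1); they miss things now and then, are a little off and sometimes report something else, mostly with a low value. They report only what shows in the picture. A call takes as long as a camera call.
- ctrl.look_for(camera, label): "rect" ([left, top, right, bottom] in pixels, round what is visible of it).
The state is a dict: "t": time; "qpos": joint angles; "qvel": joint speeds; "joint_torque": joint torques, N m; "ee_pos": TCP position; "orientation": TCP orientation; "ft_force": force on the tool from outside, world axes, zero at the start; "moment": the same for the moment, N m; "width": finger opening in mm; "grasp_force": force on a finger pad.
Only numpy, scipy, OpenCV 4.12 (cv2) and the standard library are available. Lean on these libraries where they do the work, as an engineer would, in place of code of your own. Each camera call takes 0.05 s, during which the arm holds its last target. There are 200 camera calls.

## Task

The next three sweets belong in the other tray of the diverter. Press down the raised end of the seesaw gate with a fingertip so that it tips over and feeds the other chute; then push the stop plate aside, to the right, so that all three sweets roll down into that tray. Do not touch the sweets, pick nothing up, and leave the things round the diverter where they stand.

Things in the scene. Friction and masses are not known exactly. Their poses are not given: they have to be found in the camera images.
- diverter: Fixed wooden sweets diverter, board 100 mm deep, 470 mm wide, 12 mm thick, tongue 90 mm wide back to x=+172 mm. Origin: centre of the board's underside, below the gate's pivot (pivot line along x at z=100 mm). Axes: x away from the robot, y left, z up, turned by its yaw; left and right are meant in this frame. Pivot posts: 36 mm wide in y, top z=105 mm, the front one at x=-33 to -23 mm.
- lane_mouth (a point): Lower end of the feed lane's floor, where the lane meets the middle of the gate. The lane (28 mm wide inside, walls 18 mm high) slopes down 9 degrees towards the robot from x=+165 mm; three sweets wait in it behind the stop plate, their tops at z=147 mm or less, lane walls no higher than that.
- left_tray (a point): Centre of the floor of the left wooden tray: 66 mm in y by 86 mm in x inside, front and back walls up to z=60, outer wall to z=78 mm. The fixed left chute slopes down into it from the gate's left end.
- right_tray (a point): The same for the right tray, fed by the right chute.
- gate (a joint): Angle of the steel seesaw gate (trough 184 mm long in y, 37 mm wide), rad, end stops at -0.22 and +0.22. Positive: left end up, feeds the right chute; negative: right end up, feeds the left chute. Starts leaning on either stop. Top-heavy (24 mm weight on a stem, top 68 mm above the pivot, 13 mm in front of the origin): pushed past level it falls to the other stop and stays; about 1 N on a pad tips it.
- left_pad (a point): Centre of the top of the gate's left finger pad: flat steel plate, 50 mm in x, 44 mm in y, in front of the trough, 40 mm in front of and 70 mm left of the pivot, 2 mm lip on its outer edge. About z=116 mm when up, z=86 mm when down; free space of 60 mm under its low position. The frame turns with the gate.
- right_pad (a point): The same on the gate's right finger pad, 70 mm right of the pivot.
- stop (a joint): How far the stop plate has been slid to the right (diverter's -y), m: 0 shut (across the feed lane), 0.050 fully open at its end stop; the sweets pass from about 0.035 on. About 1 N of friction; it stays where it is left.
- stop_tab (a point): On the upright steel stop plate, centre of the part that stands above the lane, 62 mm above the lane's floor, about z = 171 mm. The plate is 4 mm thick in x, 34 mm wide in y (so its left edge is 17 mm to the left of this point), standing to 18 mm above this point, with a cap 20 mm wide in x and 3 mm thick on top; from 40 mm below this point downwards it is inside the lane.
- sweet_1: Hard round white sweet, 26 mm diameter, 13 g, first in the lane against the stop plate; origin at its centre.
- sweet_2: The second sweet, behind the first; same.
- sweet_3: The third sweet, last in the lane; same.
- jam_jar_1: Bystander: glass jar with red lid, 65 mm diameter, 97 mm high, behind the left chute; origin at the centre of its underside.
- mustard_jar: Bystander: jar with yellow lid, 68 mm diameter, 112 mm high, behind the right chute; origin at the centre of its underside.
- enamel_cup: Bystander: low cup with handle, 64 x 89 mm, 48 mm high, in front of the diverter; origin at the centre of its underside.
- card_log_2: Bystander: price card in a log slice, 29 x 50 mm, 86 mm high, behind the left tray; origin at the centre of its underside.
- tea_light: Bystander: tea light, 38 mm diameter, 15 mm high, in front of the diverter at the right; origin at the centre of its underside.
- jam_jar_2: Bystander: glass jar with dark lid, 64 mm diameter, 99 mm high, to the left of the diverter; origin at the centre of its underside.

How it is judged:
By the outcome, as a careful person would: the job done as asked, in the order asked, and still so for the second after the job is handed in, with the robot touching nothing.
It also fails if it takes over 45 s, if anything falls off the work surface, if the arm or the gripper's body presses on something with over 40 N, if the wrist force passes 120 N, or if a joint passes its speed limit or range.

## Working session

There is one attempt and no reset: what is moved stays moved. The work goes in short steps, Python scripts to look and compute and a shell command to move; the robot and the scene stay as the last step left them, time stands still between calls to the robot, and variables do not carry over. Pictures are saved under pics/ and viewed, at most 10 in all, crops included, and the job is handed in when it is done.

```bash
mkdir -p pics; python3 - <<'E'
from workcell import ctrl
import cv2,numpy as np
for c in("scene","top"):
    im=ctrl.get_image(c); cv2.imwrite(f"pics/{c}0.png",im[:,:,::-1])
    i=ctrl.camera_info(c); print(c,np.round(i["camera_matrix"],1).tolist(),np.round(i["world_from_camera"],3).tolist(),[k for k in i])
    for l in("diverter","gate","stop","left_pad","right_pad","stop_tab","sweet_1","enamel_cup","mustard_jar","jam_jar_1","tea_light"):
        print(l,[(np.round(d["rect"]).tolist(),round(d["score"],2)) for d in ctrl.look_for(c,l)[:3]])
o=ctrl.get_obs();print(o["t"],o["ee_pos"],o["orientation"],o["ft_force"],ctrl.hold_point_z)
E
```

```text
scene [[515.7, 0.0, 283.1], [0.0, 515.7, 205.4], [0.0, 0.0, 1.0]] [[-0.815, 0.341, -0.468, -149.345], [-0.579, -0.486, 0.655, 1078.536], [-0.004, 0.804, 0.594, 993.52], [0.0, 0.0, 0.0, 1.0]] ['camera_matrix', 'world_from_camera']
diverter [([255.0, 160.0, 350.0, 269.0], 0.58)]
gate [([289.0, 174.0, 340.0, 211.0], 0.64), ([256.0, 162.0, 352.0, 270.0], 0.25)]
stop [([290.0, 160.0, 297.0, 184.0], 0.7), ([278.0, 171.0, 285.0, 180.0], 0.33), ([236.0, 226.0, 252.0, 254.0], 0.16)]
left_pad [([290.0, 172.0, 340.0, 209.0], 0.64)]
right_pad [([289.0, 171.0, 341.0, 211.0], 0.85), ([256.0, 160.0, 356.0, 272.0], 0.23)]
stop_tab [([286.0, 163.0, 295.0, 190.0], 0.57), ([292.0, 172.0, 342.0, 212.0], 0.25)]
sweet_1 [([270.0, 174.0, 278.0, 177.0], 0.54)]
enamel_cup [([326.0, 213.0, 360.0, 235.0], 0.55)]
mustard_jar [([282.0, 153.0, 303.0, 180.0], 0.72)]
jam_jar_1 [([244.0, 250.0, 270.0, 295.0], 0.8), ([237.0, 202.0, 260.0, 239.0], 0.73)]
tea_light [([289.0, 162.0, 299.0, 187.0], 0.63)]
top [[441.9, 0.0, 282.7], [0.0, 441.9, 212.3], [0.0, 0.0, 1.0]] [[-0.001, 0.996, -0.09, 421.93], [-0.999, -0.004, -0.
[... 163 characters left out ...]
[298.0, 192.0, 378.0, 241.0], 0.97)]
stop [([329.0, 173.0, 347.0, 185.0], 0.62)]
left_pad [([295.0, 188.0, 375.0, 240.0], 0.79)]
right_pad [([294.0, 193.0, 377.0, 236.0], 0.98)]
stop_tab [([326.0, 174.0, 350.0, 181.0], 0.63)]
sweet_1 [([327.0, 158.0, 338.0, 170.0], 0.42)]
enamel_cup [([330.0, 238.0, 356.0, 275.0], 0.8)]
mustard_jar [([372.0, 129.0, 401.0, 167.0], 0.93)]
jam_jar_1 [([186.0, 211.0, 220.0, 242.0], 0.81), ([257.0, 148.0, 279.0, 181.0], 0.64), ([298.0, 193.0, 378.0, 240.0], 0.5)]
tea_light [([411.0, 222.0, 428.0, 236.0], 0.61)]
1.2 [ 274.53306167 -561.46081414  222.67454301] [-3.06071894e+00 -7.08149097e-01  1.36009382e-05] [-0.49767875 -0.69721522  0.91294115] 18.700000000000003
```

View pics/scene0.png

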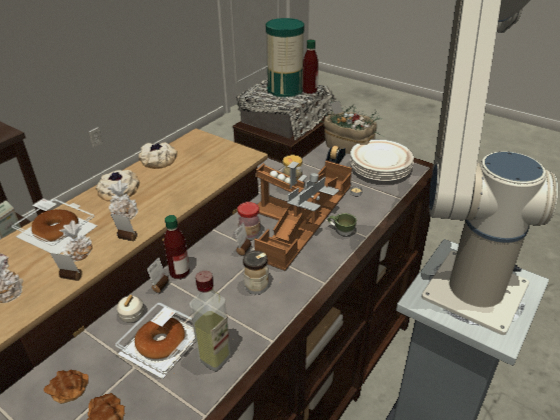

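View pics/top0.png

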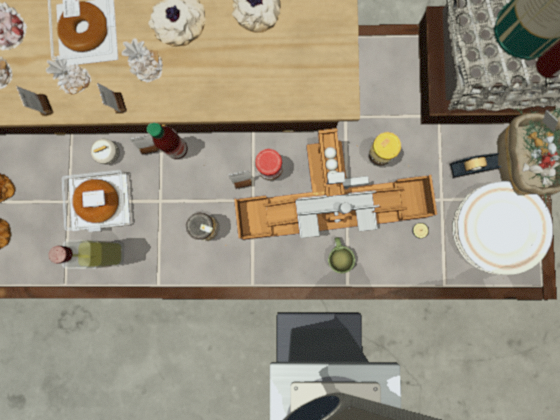

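The top picture shows the diverter at cols 235–437 and rows 130–239, slightly yawed. The pads are near (309,225) and (367,218), and the stop cap is near (349,182). I'll enlarge it for corner points.

```bash
python3 - <<'E'
import cv2
a=cv2.imread("pics/top0.png")[125:275,230:440];cv2.imwrite("pics/topc.png",cv2.resize(a,None,fx=3.8,fy=3.8,interpolation=cv2.INTER_CUBIC))
a=cv2.imread("pics/scene0.png")[150:275,245:370];cv2.imwrite("pics/scenec.png",cv2.resize(a,None,fx=4.8,fy=4.8,interpolation=cv2.INTER_CUBIC))
E
```

```text
(no output)
```

View pics/topc.png

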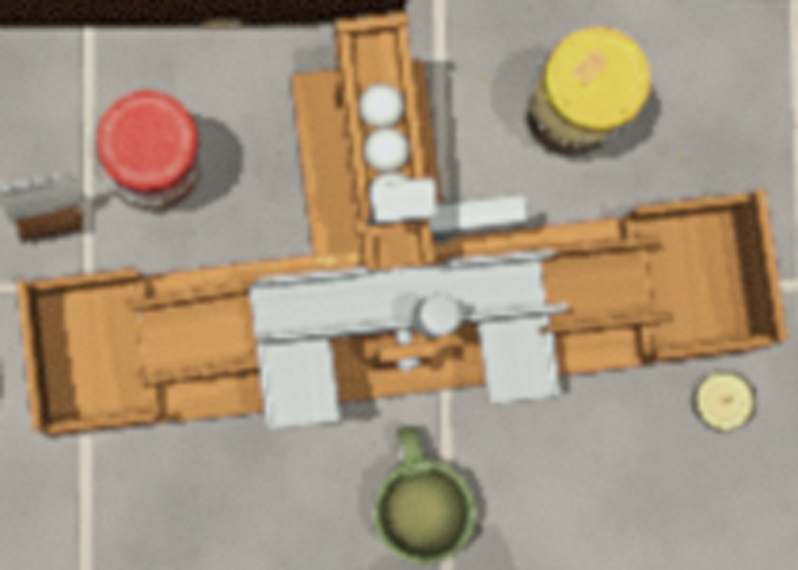

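View pics/scenec.png

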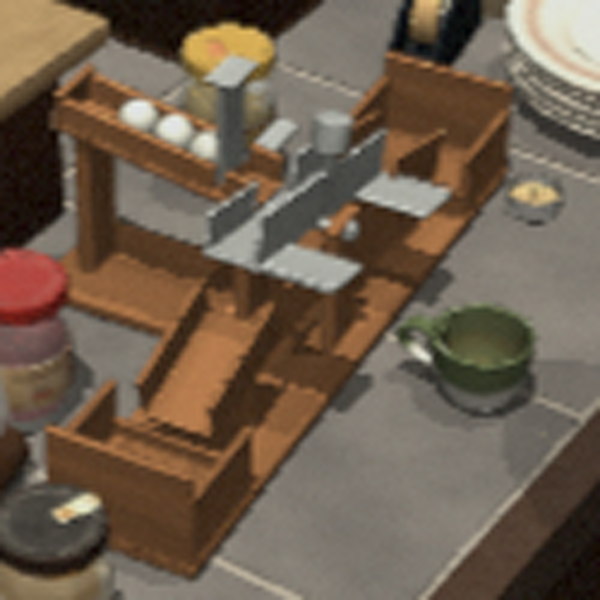

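```bash
cat > h.py <<'E'
from workcell import ctrl
import numpy as np
from scipy.optimize import least_squares
def proj(c,P):
    i=ctrl.camera_info(c);T=np.linalg.inv(i["world_from_camera"]);p=np.atleast_2d(P)@T[:3,:3].T+T[:3,3]
    q=(p*[1,-1,-1])@i["camera_matrix"].T;return q[:,:2]/q[:,2:]
def Rz(a):return np.array([[np.cos(a),-np.sin(a),0],[np.sin(a),np.cos(a),0],[0,0,1]])
def g(p,a): # gate point (rel pivot) -> diverter, a>0 left up
    return np.array([p[0],p[1]*np.cos(a)-p[2]*np.sin(a),100+p[1]*np.sin(a)+p[2]*np.cos(a)])
def world(v,P):return np.atleast_2d(P)@Rz(v[2]).T+[v[0],v[1],0]
E
python3 - <<'E'
from h import *
W=lambda x,y,z:('w',(x,y,z)); G=lambda x,y,z:('g',(x,y,z))
top=[(W(50,235,78),22,283),(W(-50,235,78),38,433),(W(50,-235,78),768,190),(W(-50,-235,78),785,340),
(G(-65,92,1),268,427),(G(-65,48,1),340,418),(G(-65,-48,1),492,402),(G(-65,-92,1),561,392),(G(-13,0,68),438,313)]
sc=[(W(50,235,78),50,432),(W(-50,235,78),193,490),(W(50,-235,78),390,58),(W(-50,-235,78),512,92),
(G(-65,92,1),335,290),(G(-65,48,1),362,266),(G(-65,-48,1),432,214),(G(-65,-92,1),449,194),(G(-13,0,68),332,117)]
for s in(.22,-.22):
  def f(v,full=0):
    r=[]
    for c,L,k,o in(("top",top,3.8,(230,125)),("scene",sc,4.8,(245,150))):
      P=[p if t=='w' else g(p,s) for (t,p),_,_ in L]
      m=np.array([((u+.5)/k-.5+o[0],(w+.5)/k-.5+o[1]) for _,u,w in L])
      off=v[3:5] if c=="top" else v[5:7]
      r.append(proj(c,world(v,P))+off-m)
    r=np.vstack(r); return r if full else np.r_[r.ravel(),v[3:]*.5]
  s_=least_squares(f,[480,-30,.1,0,0,0,0],loss='soft_l1');v=s_.x
  print(s,s_.cost,np.round(v,3));print(np.round(f(v,1),1).tolist())
  if s>0:
    # stop cap: triangulate top centre with z ~190 from both cameras
    q={"top":((403.5)/3.8-.5+230+0,(200.5)/3.8-.5+125),"scene":(233.5/4.8-.5+245,71.5/4.8-.5+150)}
    h=lambda p:np.r_[proj("top",p)[0]+v[3:5]-q["top"],proj("scene",p)[0]+v[5:7]-q["scene"]]
    S=least_squares(h,[540,-30,190]);print("cap",S.x,S.fun,(S.x-[v[0],v[1],0])@Rz(v[2]))
    for n,p in(("Lpad",g((-40,70,1),s)),("Rpad",g((-40,-70,1),s))):print(n,world(v,p))
E
```

```text
0.22 11.383893835151158 [ 5.30765e+02  2.33800e+00  1.21000e-01  3.76000e-01 -1.01000e-01
  4.39000e-01  1.12700e+00]
[[-1.8, -1.7], [-1.2, 0.6], [-0.6, -2.2], [1.5, 0.3], [0.5, 0.3], [0.3, 0.5], [0.1, 0.1], [-0.3, 0.6], [1.0, -0.4], [-1.9, -0.3], [0.3, -1.1], [-1.1, -1.1], [0.9, -0.8], [-0.2, 0.6], [0.6, 0.4], [-1.2, 0.6], [0.8, 0.3], [0.4, 0.6]]
cap [579.25212958   9.38243651 192.13259288] [ 0.02795575  0.04692575 -0.07557078 -0.00959174] [ 48.98247089   1.15185125 192.13259288]
Lpad [[482.85280957  65.11736041 116.25197106]]
Rpad [[499.31287785 -70.5131393   85.69982383]]
-0.22 62.171213332948554 [ 5.31279e+02 -2.27000e-01  1.17000e-01 -4.22000e-01 -9.00000e-03
  5.90000e-01  2.06100e+00]
[[-1.4, -2.2], [-1.1, 0.1], [-0.1, -2.0], [1.8, 0.6], [0.3, 0.6], [-0.2, 0.7], [1.4, -0.4], [3.0, -0.3], [-12.3, 1.2], [-1.6, -0.1], [0.5, -0.8], [-0.4, -0.5], [1.5, -0.2], [-0.3, 12.3], [0.6, 6.7], [-0.4, -4.4], [2.0, -9.8], [-3.6, 6.0]]
```

The fit clearly says the left end is up (+0.22). The diverter is at about (531, 2), yaw 0.121, and the stop cap is at about (49, 1, 192) in its frame. I'll press the left pad with the fingers shut and the gripper's long side along the diverter's x, which keeps it clear of the weight.

```bash
cat >> h.py <<'E'
from scipy.spatial.transform import Rotation as R
V=(531,2.3,.121)
def go(d,V=V): # shift/turn in tool axes to diverter point d, tool x along diverter +y, pointing down
    o=ctrl.get_obs();A=R.from_rotvec(o["orientation"]);t=world(V,d)[0]
    X=Rz(V[2])@[0,1,0];Z=np.array([0,0,-1.]);B=R.from_matrix(np.c_[X,np.cross(Z,X),Z])
    print("t",o["t"],"F",np.round(o["ft_force"],1),"tcp_div",np.round((o["ee_pos"]-[V[0],V[1],0])@Rz(V[2]),1),"shift",np.round(A.inv().apply(t-o["ee_pos"]),1),"turn",np.round((A.inv()*B).as_rotvec(),3),"w",o["width"],"q",np.round(o["qpos"],2))
E
python3 -m creep '[{"translation":[29,-30,0],"angular":[0,0,-0.077],"jaw":0},{"translation":[58,-60,0],"angular":[0,0,-0.155],"jaw":0},{"translation":[87,-90,0],"angular":[0,0,-0.232],"jaw":0},{"translation":[116,-120,0],"angular":[0,0,-0.31],"jaw":0},{"translation":[145,-150,0],"angular":[0,0,-0.387],"jaw":0},{"translation":[174,-180,0],"angular":[0,0,-0.465],"jaw":0},{"translation":[203,-210,0],"angular":[0,0,-0.542],"jaw":0},{"translation":[231,-239,0],"angular":[0,0,-0.62],"jaw":0}]'
python3 -c "
from h import *
go((-42,75,200))"
```

```text
t: 2.2
ee_pos: [377.5, -244.0, 222.9]
orientation: [2.696, 1.611, 0.001]
ft_force: [0.5, -0.7, 0.2]
width: 10.9
grasp_force: 0.0
t 2.2 F [ 0.5 -0.7  0.2] tcp_div [-182.1 -226.   222.9] shift [326.7 -59.1  22.9] turn [ 0.001  0.    -0.615] w 10.890843689605024 q [-0.6   0.16  2.    0.    0.98 -0.11]
```

```bash
python3 -m creep '[{"translation":[47,-8,0],"angular":[0,0,-0.088],"jaw":0},{"translation":[94,-17,0],"angular":[0,0,-0.176],"jaw":0},{"translation":[140,-25,0],"angular":[0,0,-0.264],"jaw":0},{"translation":[187,-34,0],"angular":[0,0,-0.352],"jaw":0},{"translation":[234,-42,5],"angular":[0,0,-0.44],"jaw":0},{"translation":[281,-51,10],"angular":[0,0,-0.528],"jaw":0},{"translation":[327,-59,18],"angular":[0,0,-0.615],"jaw":0},{"translation":[327,-59,23],"angular":[0,0,-0.615],"jaw":0}]'
python3 - <<'E'
from h import *
go((-42,75,130))
import cv2
a=ctrl.get_image("top")[110:290,240:440,::-1]
b=ctrl.get_image("scene")[110:290,230:430,::-1]
cv2.imwrite("pics/m1.png",np.hstack([cv2.resize(x,None,fx=2,fy=2.2,interpolation=2) for x in(a,b)]))
E
```

```text
t: 3.2
ee_pos: [481.7, 72.8, 199.5]
orientation: [2.08, 2.354, 0.001]
ft_force: [-0.7, 0.5, -0.0]
width: 0.3
grasp_force: 0.0
t 3.2 F [-0.7  0.5 -0. ] tcp_div [-40.5  75.9 199.5] shift [-0.9 -1.6 69.5] turn [ 0.001 -0.     0.002] w 0.2850866578453391 q [0.13 0.25 1.95 0.   0.94 0.  ]
```

View pics/m1.png

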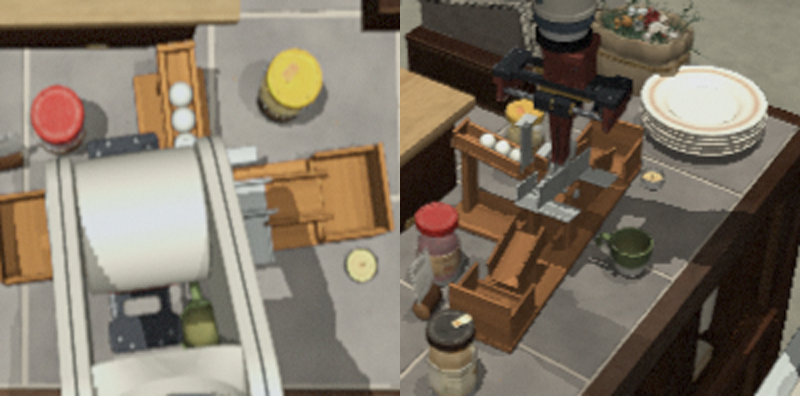

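The picture shows the shut fingers above the left pad, with the tip at about (560,165) and the pad at (550,205). The body is clear of the weight. I'll descend now, slowly from just above contact.

```bash
python3 -m creep '[{"translation":[-1,-1,35],"angular":[0,0,0],"jaw":0},{"translation":[-1,-1,70],"angular":[0,0,0],"jaw":0},{"translation":[-1,-1,78],"angular":[0,0,0],"jaw":0},{"translation":[-1,-1,83],"angular":[0,0,0],"jaw":0},{"translation":[-1,-1,87],"angular":[0,0,0],"jaw":0},{"translation":[-1,-1,91],"angular":[0,0,0],"jaw":0},{"translation":[-1,-1,95],"angular":[0,0,0],"jaw":0},{"translation":[-1,-1,99],"angular":[0,0,0],"jaw":0}]'
python3 -m creep '[{"translation":[0,0,2],"angular":[0,0,0],"jaw":0},{"translation":[0,0,4],"angular":[0,0,0],"jaw":0},{"translation":[0,0,6],"angular":[0,0,0],"jaw":0},{"translation":[0,0,8],"angular":[0,0,0],"jaw":0},{"translation":[0,0,8],"angular":[0,0,0],"jaw":0},{"translation":[0,0,8],"angular":[0,0,0],"jaw":0},{"translation":[0,0,8],"angular":[0,0,0],"jaw":0},{"translation":[0,0,8],"angular":[0,0,0],"jaw":0}]'
python3 - <<'E'
from h import *
go((-42,75,205))
import cv2
b=ctrl.get_image("scene")[140:270,250:370,::-1]
cv2.imwrite("pics/m2.png",cv2.resize(b,None,fx=4,fy=4,interpolation=2))
E
```

```text
t: 4.3
ee_pos: [480.1, 69.4, 100.6]
orientation: [2.085, 2.35, 0.001]
ft_force: [-0.2, 0.3, -0.2]
width: 0.5
grasp_force: 0.0
t: 5.3
ee_pos: [480.0, 69.3, 92.7]
orientation: [2.085, 2.35, 0.0]
ft_force: [-0.4, -0.4, -0.1]
width: 0.3
grasp_force: 0.0
t 5.3 F [-0.4 -0.4 -0.1] tcp_div [-42.6  72.7  92.7] shift [   2.3    0.6 -112.3] turn [ 0.    -0.    -0.002] w 0.3087861864317235 q [ 0.12  0.43  2.02  0.    0.69 -0.  ]
```

View pics/m2.png

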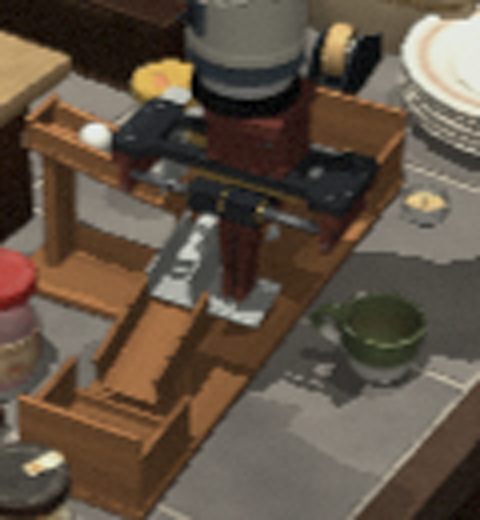

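The picture shows the gate's left end resting down on the left chute, with the pad at (245,300). The force is near zero, so it has tipped. I'll lift straight up, then check.

```bash
python3 -m creep '[{"translation":[0,0,-10],"angular":[0,0,0],"jaw":0},{"translation":[0,0,-30],"angular":[0,0,0],"jaw":0},{"translation":[0,0,-50],"angular":[0,0,0],"jaw":0},{"translation":[0,0,-70],"angular":[0,0,0],"jaw":0},{"translation":[0,0,-90],"angular":[0,0,0],"jaw":0},{"translation":[0,0,-110],"angular":[0,0,0],"jaw":0},{"translation":[0,0,-125],"angular":[0,0,0],"jaw":0},{"translation":[0,0,-125],"angular":[0,0,0],"jaw":0}]'
python3 - <<'E'
from h import *
go((49,42,215))
import cv2
b=ctrl.get_image("scene")[140:270,250:370,::-1]
cv2.imwrite("pics/m3.png",cv2.resize(b,None,fx=4,fy=4,interpolation=2))
print(proj("scene",world(V,[g((-65,92,1),-.22),g((-65,48,1),-.22),g((-13,0,68),-.22),(49,17,190)]))*4-[1000,560])
E
```

```text
t: 6.35
ee_pos: [480.7, 69.4, 218.9]
orientation: [2.084, 2.348, 0.003]
ft_force: [0.1, -1.1, -0.5]
width: 0.4
grasp_force: 0.0
t 6.35 F [ 0.1 -1.1 -0.5] tcp_div [-41.9  72.7 218.9] shift [-30.5  90.9   4.2] turn [ 0.003  0.    -0.002] w 0.3706996174342859 q [ 0.12  0.22  1.94 -0.    0.98 -0.  ]
[[252.94869739 322.9620369 ]
 [279.01319384 280.40841248]
 [236.95798111 153.16033801]
 [160.1946413  105.52782505]]
```

View pics/m3.png

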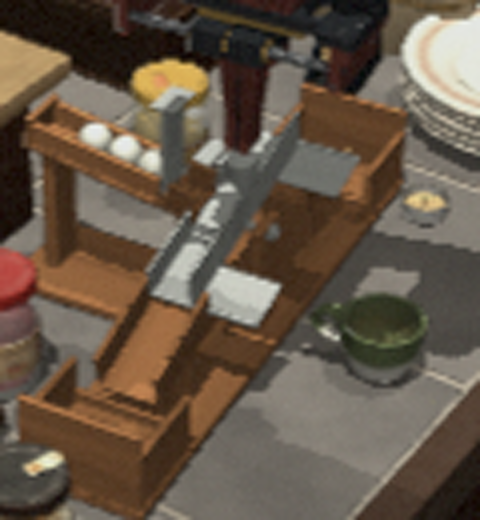

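The gate rests on the other stop: the left pad's corners are at (253,323) and (280,282), as predicted for −0.22. Next I'll go to the left side of the stop plate, above the lane walls.

```bash
python3 -m creep '[{"translation":[-8,22,0],"angular":[0,0,0],"jaw":0},{"translation":[-15,45,2],"angular":[0,0,0],"jaw":0},{"translation":[-22,68,4],"angular":[0,0,0],"jaw":0},{"translation":[-30,91,4],"angular":[0,0,0],"jaw":0},{"translation":[-30,91,20],"angular":[0,0,0],"jaw":0},{"translation":[-30,91,40],"angular":[0,0,0],"jaw":0},{"translation":[-30,91,55],"angular":[0,0,0],"jaw":0},{"translation":[-30,91,55],"angular":[0,0,0],"jaw":0}]'
python3 - <<'E'
from h import *
go((49,-21,164))
import cv2
b=ctrl.get_image("scene")[140:240,250:370,::-1]
b=cv2.resize(b,None,fx=5,fy=5,interpolation=2)
cv2.imwrite("pics/m4.png",b)
print(proj("scene",ctrl.get_obs()["ee_pos"])*5-[1250,700])
E
```

```text
t: 7.4
ee_pos: [572.0, 50.4, 160.7]
orientation: [-2.083, -2.348, 0.004]
ft_force: [-0.5, -0.9, 0.3]
width: 0.6
grasp_force: 0.0
t 7.4 F [-0.5 -0.9  0.3] tcp_div [ 46.5  42.8 160.7] shift [-63.8   2.6  -3.3] turn [-0.004 -0.    -0.002] w 0.5943357025678045 q [ 0.07  0.43  1.79  0.    0.93 -0.05]
[[181.92554941 194.33870996]]
```

View pics/m4.png

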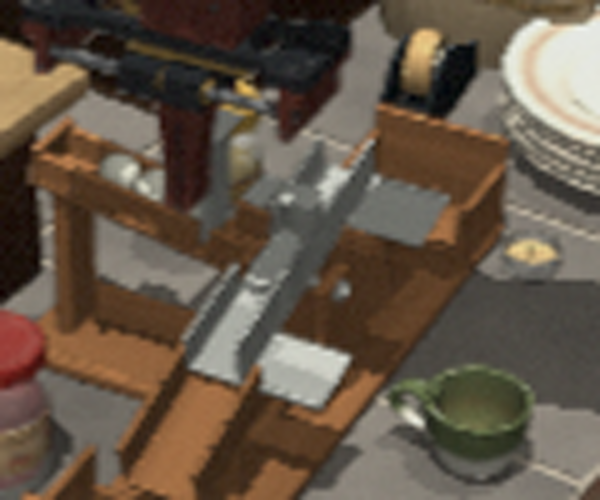

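The picture shows the fingertip at about (185,205), on the left of the stop plate at (218,190) and above the lane walls. I'll push it right.

```bash
python3 -m creep '[{"translation":[-10,1,0],"angular":[0,0,0],"jaw":0},{"translation":[-19,2,0],"angular":[0,0,0],"jaw":0},{"translation":[-28,2,0],"angular":[0,0,0],"jaw":0},{"translation":[-37,2,0],"angular":[0,0,0],"jaw":0},{"translation":[-46,2,0],"angular":[0,0,0],"jaw":0},{"translation":[-54,2,0],"angular":[0,0,0],"jaw":0},{"translation":[-61,2,0],"angular":[0,0,0],"jaw":0},{"translation":[-61,2,0],"angular":[0,0,0],"jaw":0}]'
python3 - <<'E'
from h import *
go((49,0,230))
import cv2
b=ctrl.get_image("scene")[140:270,240:370,::-1]
cv2.imwrite("pics/m5.png",cv2.resize(b,None,fx=4.5,fy=4.5,interpolation=2))
E
```

```text
t: 8.45
ee_pos: [583.0, -10.6, 162.6]
orientation: [-2.086, -2.349, 0.001]
ft_force: [0.3, 0.4, 0.3]
width: 0.3
grasp_force: 0.0
t 8.45 F [0.3 0.4 0.3] tcp_div [ 50.1 -19.1 162.6] shift [ 19.1  -1.1 -67.4] turn [-0.     0.    -0.003] w 0.2596981185108055 q [-0.04  0.44  1.77 -0.    0.94 -0.16]
```

View pics/m5.png

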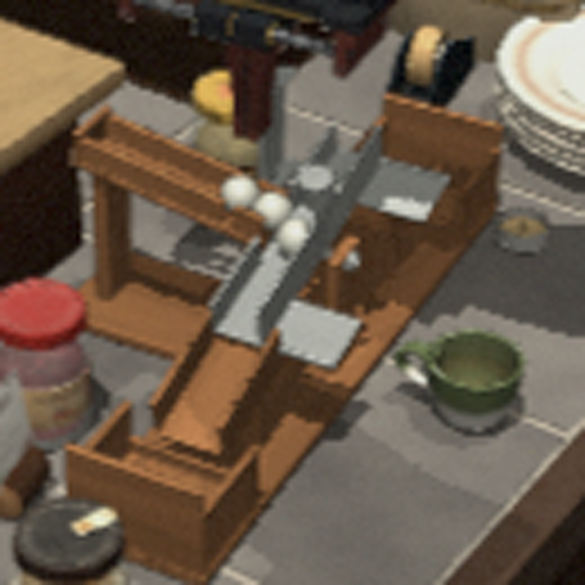

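The picture shows the sweets rolling out of the lane onto the gate, heading left, at (237,192), (272,208) and (293,235). I'll let them run, then back off and lift.

```bash
python3 -m creep '[{"translation":[0,0,0],"angular":[0,0,0],"jaw":0},{"translation":[0,0,0],"angular":[0,0,0],"jaw":0},{"translation":[0,0,0],"angular":[0,0,0],"jaw":0},{"translation":[0,0,0],"angular":[0,0,0],"jaw":0},{"translation":[0,0,0],"angular":[0,0,0],"jaw":0},{"translation":[4,0,0],"angular":[0,0,0],"jaw":0},{"translation":[8,0,0],"angular":[0,0,0],"jaw":0},{"translation":[8,0,0],"angular":[0,0,0],"jaw":0}]'
python3 -m creep '[{"translation":[0,0,-15],"angular":[0,0,0],"jaw":0},{"translation":[0,0,-30],"angular":[0,0,0],"jaw":0},{"translation":[0,0,-45],"angular":[0,0,0],"jaw":0},{"translation":[0,0,-60],"angular":[0,0,0],"jaw":0},{"translation":[0,0,-75],"angular":[0,0,0],"jaw":0},{"translation":[0,0,-90],"angular":[0,0,0],"jaw":0},{"translation":[0,0,-90],"angular":[0,0,0],"jaw":0},{"translation":[0,0,-90],"angular":[0,0,0],"jaw":0}]'
python3 - <<'E'
from h import *
import cv2
go((49,0,230))
b=cv2.resize(ctrl.get_image("scene")[140:280,230:370,::-1],(400,400),interpolation=2)
a=cv2.resize(ctrl.get_image("top")[120:260,225:365,::-1],(400,400),interpolation=2)
cv2.imwrite("pics/m6.png",np.hstack([a,b]))
for c in("scene","top"):print([(np.round(d["rect"]).tolist(),round(d["score"],2)) for d in ctrl.look_for(c,"sweet_1")])
E
```

```text
t: 9.5
ee_pos: [582.1, -1.6, 162.6]
orientation: [-2.085, -2.35, 0.0]
ft_force: [-0.3, 0.7, -0.2]
width: 0.2
grasp_force: 0.0
t: 10.5
ee_pos: [581.9, -2.1, 252.3]
orientation: [-2.085, -2.349, 0.001]
ft_force: [0.1, 0.4, -0.1]
width: 0.6
grasp_force: 0.0
t 10.5 F [ 0.1  0.4 -0.1] tcp_div [ 50.  -10.5 252.3] shift [10.5 -1.  22.3] turn [-0.001 -0.    -0.002] w 0.5566253830224039 q [-0.02  0.33  1.7   0.    1.11 -0.14]
[([255.0, 157.0, 354.0, 270.0], 0.6)]
[([241.0, 225.0, 255.0, 236.0], 0.65), ([240.0, 216.0, 254.0, 225.0], 0.48), ([252.0, 209.0, 259.0, 219.0], 0.46)]
```

View pics/m6.png

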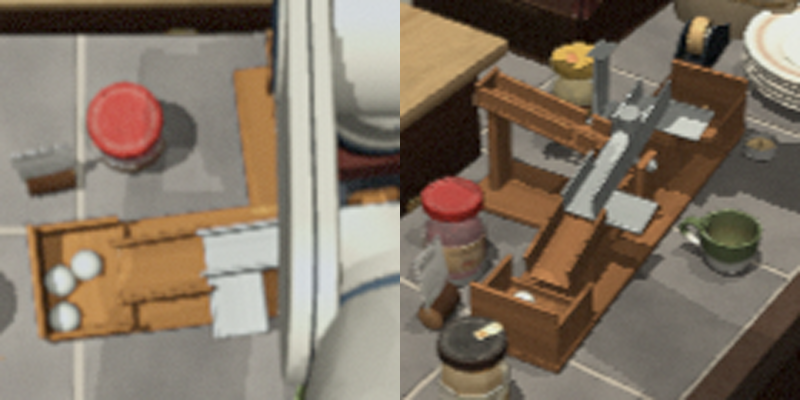

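All three sweets lie in the left tray (top view, left half: (60,280), (88,265), (64,317)). The gate is still over, the stop is open and the robot is clear.

```bash
python3 -c "
from workcell import ctrl
print(ctrl.close_job())"
```

```text
the job is handed in; nothing more can be done
None
```

The gate was tipped to feed the left chute, the stop plate was pushed right, and all three sweets are in the left tray; the job is handed in at about 10.5 s, with the arm clear of everything.

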